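# Unlatch the tool chest with its pop-out T-handle

### The job

Unlatch the grey tool chest: push the release button on its lid so that the T-handle pops out, turn the handle clockwise until you feel it reach its stop and the lid comes free, then let go so that the lid stands ajar. Press and turn gently, without ramming the button or forcing the handle against its stop, and leave the tin on the lid and the things beside the chest where they are.

Things in the scene. Friction and masses are not known exactly. Their poses are not given: they have to be found in the camera images.
- chest: grey steel tool chest, 240 (x) x 300 (y) x 122 mm high with its lid shut, fixed to the bench. Origin: centre of its underside; x points to the back (hinge side), y to the left, z up. On the lid near the front edge is a black housing 52 (x) x 146 (y) mm, its top 140 mm above the bench, with the T-handle lying in a slot along y and the button beyond the slot's left end
- button_top (a point): centre of the top face of the round steel push button, 24 mm diameter, standing 10 mm proud of the housing, 75 mm to the left of the handle's axis, which lies 65 mm in front of the chest's middle. It is pushed straight down: the spring takes 2 N to start and about 6.5 N at the bottom of its 6 mm stroke; the handle is released after about 4.5 mm, where the button carries about 5 N. The button springs back when let go
- handle_bar (a point): centre of the T-handle's bar, an aluminium bar 80 mm long, 14 mm wide, 15 mm tall, the length along this point's y axis. At the start it lies in the slot with its top 2 mm below the housing's top; released, it springs 32 mm straight up, its underside then 15 mm above the housing. Its vertical axis of rotation goes through this point
- tee_shaft (a joint): how far the T-handle has popped out, m: 0 down in its slot (held), 0.032 fully out
- tee_handle (a joint): turn of the T-handle, rad: 0 along the slot, growing clockwise seen from above; blocked by the slot until the handle is out. It turns against about 0.05 to 0.1 N m; the latch clears about 0.12 rad before a stop, which lies anywhere from 0.85 to 1.35 rad (different every time, not visible) and can only be felt: do not load the stop with more than 0.8 N m (0.3 N m is plenty to feel it). It stays where it is left
- lid (a joint): opening of the lid, rad: 0 shut, about 0.11 standing ajar. Springs push the lid up (a few newtons at the handle) as soon as the latch is clear; the handle rises about 20 mm and the front edge about 26 mm to its stay, more slowly or not at all while the handle is held
- release_button: the push button itself, origin at its top face
- tin: round tin with a green lid, 78 mm diameter, 30 mm high, standing loose on the right rear of the chest's lid; origin at its underside
- nut_a: bright lug nut, 24 mm diameter, 28 mm high, standing on the bench to the right of the chest
- nut_b: second lug nut, 24 mm diameter, 24 mm high, behind the first
- driver: red and black screwdriver, 205 mm long, lying on the bench to the left of the chest

How it is judged:
By the outcome, as a careful person would: the job done as asked, in the order asked, and still so for the second after the job is handed in, with the robot touching nothing.
It also fails if it takes over 70 s, if anything falls off the work surface, if the arm or the gripper's body presses on something with over 40 N, if the wrist force passes 120 N, or if a joint passes its speed limit or range.

### The arm

A 6-joint arm with a two-finger parallel gripper is mounted at the origin on a cart in front of the work surface, level with it; the furniture and walls round the work are solid. World frame = base frame: x ahead of the robot, y to its left, z up, the work surface at z = 0. Lengths are in m, angles in rad, forces in N, time in s.
With the tool pointing down it reaches from about 0.25 to 0.725 m from the base axis. Payload 9.7 kg.
Tool frame: the origin (TCP) lies between the finger pads; the fingertips stand 8 mm ahead of it and the grasp point (between the pads) lies 11 mm behind it (arm.tips_ahead is the distance from the TCP to the fingertips, in m); z points along the fingers, y is the line along which they close (so a half turn about z gives the same grasp; the last joint's range is limited). The gripper opens to 85 mm and grips with 20 to 120 N. Pads are 22 mm wide; open, the fingers measure 114 mm over their backs; the gripper's body (76 mm by 85 mm) begins 54 mm behind the grasp point. The pads swing forward as they close: fully open they stand 13 mm farther back than shut.
Start: joints at [1.166, 0.087, 0.176, 1.66, 0, 1.571], TCP at [0.217, 0.506, 0.239] pointing down, gripper open.
Joint ranges: [-3.13, 3.13], [-0.85, 1.81], [-1.15, 1.24], [-2.2, 2.28], [-1.44, 1.52], [-3.14, 3.14]. Speed limits (rad/s): [2.22, 2.22, 2.57, 3.14, 3.14, 3.14].

### API

Orientations are given as a unit quaternion [x, y, z, w].
In Python, from plant import arm gives the robot as it stands. The module is installed in compiled form; this text tells all that it offers.
- The arm moves only by the tool send_rows, never from a script. Its argument "deltas" is a list of rows, each a list of 7 numbers: the shift along the tool's x, y, z each as a share of 80 mm, from -1 to 1, then the turn, a rotation vector about the tool's x, y, z each as a share of 90 degrees, from -1 to 1, then the finger opening in mm, from 0 to 85.4. In form: [[dx, dy, dz, rx, ry, rz, gripper], ...]. A call has 1 to 12 rows; each row is the pose to reach, as a shift and turn from the pose commanded when the call began, along the tool's axes at that moment; what a row does not reach only later rows make up. A row lasts 1/10 s, in which the tool goes at most 50 mm and 8.59 degrees, less where a joint would pass 70% of its speed; a pose out of reach is approached as far as the arm can. A call with a number of a shift or a turn outside -1 to 1 is refused whole. A call with a gripper value outside its range is refused whole. The fingers move at their own pace and stop on an object; "squeeze" is the grip in N (left out, the last holds). Time passes only in rows, so rows that repeat a pose let the fingers close. It gives the time, the measured TCP pose, the force, the opening and the grip force at its end, in the units of the state.
- arm.observe(): the state, without advancing time (a new reading comes with each control period).
- arm.grab_frame(name): name is "scene" or "side" or "wrist"; returns a dict with "pixels" (420x560x3 uint8, red, green, blue), "K" (3x3 intrinsics, pixels), "dist_coeffs" ([k1, k2, p1, p2, k3] as OpenCV has them; the pictures are not rectified), "origin" and "rotation" of the camera in the world. Camera axes: x right, y down, z forward; pixel columns grow to the right and rows downward; lengths in m; the calibration is good to about 2 mm. A picture is of the moment at which its call begins. There is no depth.
- arm.job_done(): hands the job in; it is judged then, once.
Trained networks look in a picture, given as the dict that the camera call returned (one of the last four; its "shot" number tells which), for a name from the list of things; names that differ only in an ending like _2 or _b are one class to them, and where a whole thing is asked for, a point or a joint stands for the part that bears it (a point fixed in the world has none). Each returns a list of dicts, best first, with "conf" (0 to 1); they miss things now and then, are a little off and sometimes report something else, mostly with a low value. They report only what shows in the picture. A call takes as long as a camera call.
- arm.look_for(picture, label): "point" ([x, y, z] in m, in the coordinates of the camera as it stood for that picture, good to about 4 mm: the middle of the surface that is visible of it).
- arm.cut_out(picture, label): "pixels" (420x560 bool, what is visible of it).
- arm.tip_of(picture, label): "point" ([x, y, z] in m, in the coordinates of the camera as it stood for that picture, good to about 4 mm: a listed point, or the origin of a listed thing).
The state is a dict: "time": time; "q": joint angles; "qd": joint speeds; "effort": joint torques, N m; "position": TCP position; "tcp_rot": TCP orientation; "wrist_force": force on the tool from outside, world axes, zero at the start; "moment": the same for the moment, N m; "opening": opening from 0.0 (shut) to 1.0 (fully open); "gripper_force": force on a finger pad.
Only numpy, scipy, OpenCV 4.12 (cv2) and the standard library are available. Lean on these libraries where they do the work, as an engineer would, in place of code of your own. Each camera call takes 0.05 s, during which the arm holds its last target. There are 200 camera calls.

## Working session

There is one attempt and no reset: what is moved stays moved. The work goes in short steps, Python scripts to look and compute and a tool call to move; the robot and the scene stay as the last step left them, time stands still between calls to the robot, and variables do not carry over. Pictures are saved under pics/ and viewed, at most 10 in all, crops included, and the job is handed in when it is done.

Besides the shell and the picture viewer there is one more tool, called after "Request:" as name(argument=value, ...) on one line, values as JSON. send_rows: Moves the arm, as the interface text tells. Shift numbers are shares of 80 mm and turn numbers shares of 90 degrees, none past 1 either way. Its arguments: {"type":"object","properties":{"deltas":{"type":"array","items":{"type":"array","items":{"type":"number"}}},"squeeze":{"type":"number"}},"required":["deltas"]}

```bash
mkdir -p pics; cat > h.py <<'E'
import numpy as np, cv2
from scipy.spatial.transform import Rotation as R
from plant import arm
def W(p,pt): 
    M=np.array(p["rotation"]); 
    if M.shape!=(3,3): M=R.from_quat(M).as_matrix()
    return M@np.array(pt)+np.array(p["origin"])
def save(p,n): cv2.imwrite("pics/"+n,p["pixels"][:,:,::-1])
def st():
    s=arm.observe(); print("t",s["time"],"pos",np.round(s["position"],4),"F",np.round(s["wrist_force"],2),"M",np.round(s["moment"],3),"op",s["opening"],"gf",s["gripper_force"]); print("q",np.round(s["q"],3),"R",np.round(R.from_quat(s["tcp_rot"]).as_matrix(),3).tolist()); return s
E
python3 - <<'E'
from h import *
st()
for c in ["scene","side"]:
    p=arm.grab_frame(c); save(p,c+"1.png")
    for l in ["button_top","handle_bar","chest","tin"]:
        for d in arm.tip_of(p,l)[:1]: print(c,l,round(d["conf"],2),np.round(W(p,d["point"]),4))
E
```

```text
t 0.0 pos [0.2165 0.5054 0.2386] F [-1.01  0.44 -0.24] M [-0.013 -0.015  0.009] op 0.9978329004409414 gf 0.0
q [ 1.166  0.087  0.175  1.66  -0.     1.571] R [[-0.919, 0.394, -0.0], [0.394, 0.919, -0.001], [-0.0, -0.001, -1.0]]
scene button_top 0.64 [0.4615 0.1184 0.1503]
scene chest 0.77 [ 0.5435  0.0595 -0.0021]
scene tin 0.7 [0.6293 0.0081 0.1167]
side button_top 0.43 [0.4582 0.1177 0.1508]
side handle_bar 0.5 [0.4772 0.0494 0.1314]
side tin 0.64 [0.6321 0.006  0.1229]
```

View pics/scene1.png

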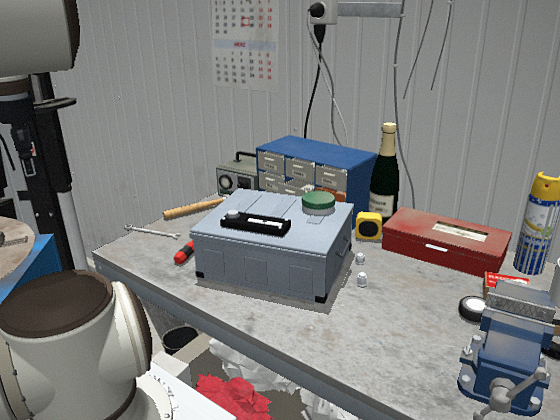

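The scene shows the chest at about (195–355, 190–310), the button at (233, 214), the handle slot at (255, 223) and the tin at (318, 203). The chest's yaw is about 14°. I'll move above the button.

Request:
send_rows(deltas=[[-0.5, -0.36, -0.2, 0, 0, 0, 0], [-1, -0.72, -0.4, 0, 0, 0, 0], [-1, -0.72, -0.4, 0, 0, 0, 0]])

```text
time: 0.8
position: [0.2693, 0.4184, 0.274]
tcp_rot: [0.202, 0.979, 0.001, 0.001]
wrist_force: [-0.3, 1.0, 0.6]
opening: 0.513
gripper_force: 0.0
```

Request:
send_rows(deltas=[[-0.5, -0.36, 0, 0, 0, 0, 0], [-1, -0.72, 0, 0, 0, 0, 0], [-1, -0.72, 0, 0, 0, 0, 0]])

```text
time: 1.1
position: [0.3203, 0.3333, 0.2717]
tcp_rot: [0.203, 0.979, -0.0, 0.001]
wrist_force: [-0.6, 0.7, 0.4]
opening: -0.004
gripper_force: 0.0
```

Request:
send_rows(deltas=[[-0.5, -0.36, 0, 0, 0, 0, 0], [-1, -0.72, 0, 0, 0, 0, 0], [-1, -0.72, 0, 0, 0, 0, 0]])

```text
time: 1.4
position: [0.3711, 0.2491, 0.2713]
tcp_rot: [0.203, 0.979, -0.0, 0.0]
wrist_force: [-0.5, 0.8, 0.1]
opening: 0.002
gripper_force: 0.0
```

Request:
send_rows(deltas=[[-0.5, -0.36, 0, 0, 0, 0, 0], [-1, -0.72, 0, 0, 0, 0, 0], [-1, -0.72, 0, 0, 0, 0, 0]])

```text
time: 1.7
position: [0.4219, 0.1648, 0.2709]
tcp_rot: [0.203, 0.979, -0.0, 0.0]
wrist_force: [-0.0, 0.7, 0.5]
opening: 0.002
gripper_force: 0.0
```

Request:
send_rows(deltas=[[-0.4, -0.3, 0, 0, 0, 0.09, 0], [-0.8, -0.57, 0, 0, 0, 0.18, 0], [-0.8, -0.57, 0, 0, 0, 0.27, 0], [-0.8, -0.57, 0, 0, 0, 0.36, 0], [-0.8, -0.57, 0, 0, 0, 0.45, 0], [-0.8, -0.57, 0, 0, 0, 0.54, 0], [-0.8, -0.57, 0, 0, 0, 0.587, 0], [-0.8, -0.57, 0, 0, 0, 0.587, 0]])

```text
time: 2.5
position: [0.4608, 0.1018, 0.2711]
tcp_rot: [0.616, 0.788, 0.0, -0.0]
wrist_force: [0.3, -1.1, -0.1]
opening: -0.0
gripper_force: 0.0
```

```bash
python3 - <<'E'
from h import *
st()
for c in ["wrist","scene","side"]:
    p=arm.grab_frame(c)
    if c=="wrist": save(p,c+"2.png"); print(np.round(p["origin"],3))
    for l in ["button_top","handle_bar","chest","tin"]:
        for d in arm.tip_of(p,l)[:1]: print(c,l,round(d["conf"],2),np.round(W(p,d["point"]),4))
E
```

```text
t 2.5 pos [0.4608 0.1018 0.2711] F [ 0.29 -1.08 -0.06] M [-0.005 -0.003  0.038] op -0.00028269159661069635 gf 0.0
q [ 0.217 -0.084  0.067  1.722  0.     1.544] R [[-0.241, 0.97, -0.0], [0.97, 0.241, 0.0], [0.0, -0.0, -1.0]]
[0.445 0.165 0.406]
wrist button_top 0.65 [0.4586 0.1154 0.1531]
wrist chest 0.67 [ 0.5412  0.0648 -0.0064]
wrist tin 0.71 [0.6296 0.009  0.1207]
scene button_top 0.58 [0.4592 0.1183 0.1495]
scene handle_bar 0.67 [0.4764 0.0461 0.1347]
scene chest 0.78 [ 0.5433  0.0598 -0.    ]
scene tin 0.96 [0.6332 0.0094 0.119 ]
side button_top 0.43 [0.4594 0.1184 0.1516]
side handle_bar 0.49 [0.481  0.0481 0.1307]
side chest 0.45 [ 0.584  -0.1402  0.0044]
side tin 0.7 [0.634  0.006  0.1247]
```

View pics/wrist2.png

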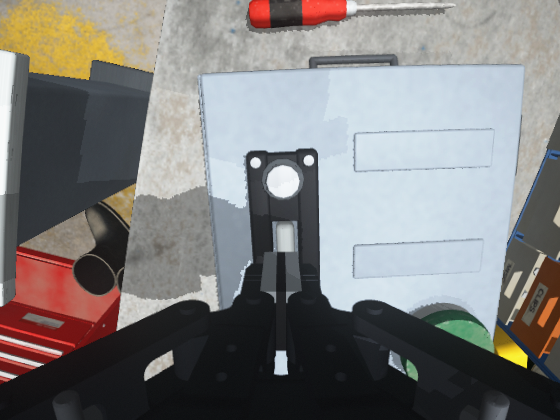

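The wrist view shows the button at (283, 181), the housing's corners near (247, 153) and (317, 151), the slot with the bar end at (285, 235), and the fingertips at (280, 275). I'll turn these pixels into positions.

```bash
cat >> h.py <<'E'
def ray(p,uv,z):
    n=cv2.undistortPoints(np.array([[uv]],float),np.array(p["K"]),np.array(p["dist_coeffs"]))[0,0]
    o=np.array(p["origin"]); d=W(p,[n[0],n[1],1])-o
    return o+d*(z-o[2])/d[2]
E
python3 - <<'E'
from h import *
p=arm.grab_frame("wrist"); g=cv2.cvtColor(p["pixels"],cv2.COLOR_RGB2GRAY)
m=(g[155:210,260:308]>200).astype(np.uint8); M=cv2.moments(m,True)
u=(260+M["m10"]/M["m00"],155+M["m01"]/M["m00"]); print(u,m.sum(),ray(p,u,.15))
a=[ray(p,x,.14) for x in [(255,162),(309,160)]]; print("screws",a, np.degrees(np.arctan2(*(a[1]-a[0])[1::-1])))
a=[ray(p,x,.122) for x in [(202,75),(522,66)]]; print("left edge",a,np.degrees(np.arctan2(*(a[1]-a[0])[1::-1])))
E
```

```text
(283.5971049457177, 178.51507840772015) 829 [0.45836217 0.11798001 0.15      ]
screws [array([0.43594927, 0.12293146, 0.14      ]), array([0.47333292, 0.13374565, 0.14      ])] 16.133892686633313
left edge [array([0.38294679, 0.1734665 , 0.122     ]), array([0.61341483, 0.24134345, 0.122     ])] 16.41064241063828
```

Request:
send_rows(deltas=[[0.2, 0.03, 0.3, 0, 0, -0.022, 0], [0.2, 0.03, 0.6, 0, 0, -0.022, 0], [0.2, 0.03, 0.9, 0, 0, -0.022, 0], [0.2, 0.03, 1, 0, 0, -0.022, 0], [0.2, 0.03, 1, 0, 0, -0.022, 0]])

```text
time: 3.8
position: [0.4588, 0.1166, 0.1906]
tcp_rot: [0.602, 0.798, -0.001, -0.001]
wrist_force: [0.1, 0.6, 0.4]
opening: -0.001
gripper_force: 0.0
```

Request:
send_rows(deltas=[[0, 0, 0.1, 0, 0, 0, 0], [0, 0, 0.2, 0, 0, 0, 0], [0, 0, 0.25, 0, 0, 0, 0], [0, 0, 0.28, 0, 0, 0, 0], [0, 0, 0.3, 0, 0, 0, 0], [0, 0, 0.3, 0, 0, 0, 0], [0, 0, 0.3, 0, 0, 0, 0]])

```text
time: 4.5
position: [0.4594, 0.1167, 0.1675]
tcp_rot: [0.602, 0.798, 0.0, 0.0]
wrist_force: [0.3, 0.4, -0.3]
opening: -0.0
gripper_force: 0.0
```

```bash
python3 - <<'E'
from h import *
st()
p=arm.grab_frame("side"); save(p,"side3.png")
p=arm.grab_frame("scene"); im=p["pixels"][180:250,190:330,::-1]; cv2.imwrite("pics/sc3.png",cv2.resize(im,None,fx=5,fy=5,interpolation=2))
E
```

```text
t 4.5 pos [0.4594 0.1167 0.1675] F [ 0.31  0.37 -0.27] M [-0.059  0.001  0.062] op -0.00017558385399601476 gf 0.0
q [ 0.249 -0.11  -0.158  1.523  0.     1.541] R [[-0.275, 0.961, 0.0], [0.961, 0.275, 0.0], [0.0, 0.0, -1.0]]
```

View pics/side3.png

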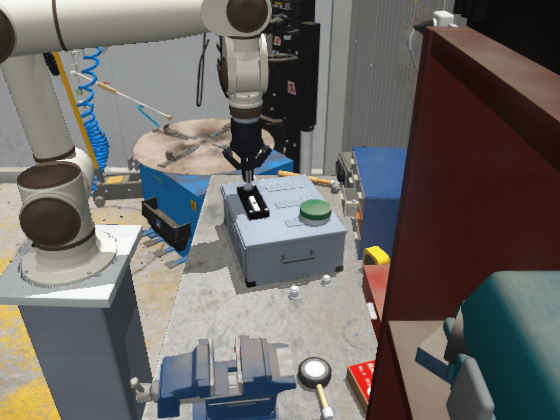

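The side view shows the fingers directly over the button at (247, 185), with the handle bar in its slot at (255, 203). I'll press in small steps.

Request:
send_rows(deltas=[[0, 0, 0.04, 0, 0, 0, 0], [0, 0, 0.08, 0, 0, 0, 0], [0, 0, 0.1, 0, 0, 0, 0], [0, 0, 0.12, 0, 0, 0, 0], [0, 0, 0.13, 0, 0, 0, 0], [0, 0, 0.14, 0, 0, 0, 0], [0, 0, 0.14, 0, 0, 0, 0]])

```text
time: 5.3
position: [0.4591, 0.1167, 0.1566]
tcp_rot: [0.602, 0.798, 0.0, 0.0]
wrist_force: [-2.6, -0.7, 5.7]
opening: 0.001
gripper_force: 2.9
```

Request:
send_rows(deltas=[[0, 0, 0.005, 0, 0, 0, 0], [0, 0, 0.01, 0, 0, 0, 0], [0, 0, 0.01, 0, 0, 0, 0], [0, 0, 0.01, 0, 0, 0, 0]])

```text
time: 5.7
position: [0.4591, 0.1167, 0.156]
tcp_rot: [0.602, 0.798, 0.0, 0.0]
wrist_force: [-3.1, -1.0, 6.7]
opening: 0.001
gripper_force: 3.4
```

```bash
python3 - <<'E'
from h import *
st()
p=arm.grab_frame("side");a=p["pixels"][160:240,200:300,::-1]
for d in arm.tip_of(p,"handle_bar")[:1]: print(d["conf"],W(p,d["point"]))
p=arm.grab_frame("scene");b=p["pixels"][180:260,200:300,::-1]
for d in arm.tip_of(p,"handle_bar")[:1]: print(d["conf"],W(p,d["point"]))
cv2.imwrite("pics/c4.png",cv2.resize(np.hstack([a,b]),None,fx=4,fy=4,interpolation=2))
E
```

```text
t 5.7 pos [0.4591 0.1167 0.156 ] F [-3.09 -0.95  6.75] M [-0.226  0.788  0.049] op 0.0014408410881356318 gf 3.370290393359028
q [ 0.249 -0.111 -0.181  1.501  0.     1.541] R [[-0.275, 0.961, 0.0], [0.961, 0.275, 0.0], [0.0, 0.0, -1.0]]
0.66 [0.47914962 0.04803784 0.13045624]
0.49 [0.47672931 0.0490739  0.1320451 ]
```

View pics/c4.png

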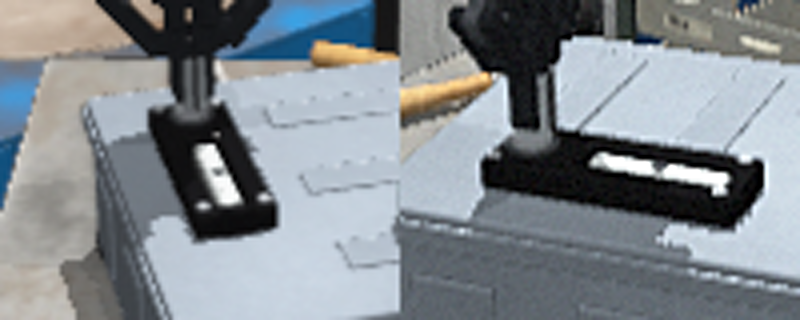

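The handle is still down at about 7 N, and the side force shows one finger taking most of the load. I'll squeeze the fingers shut more firmly and press slightly further.

Request:
send_rows(deltas=[[0, 0, 0, 0, 0, 0, 0], [0, 0, 0.006, 0, 0, 0, 0], [0, 0, 0.012, 0, 0, 0, 0], [0, 0, 0.012, 0, 0, 0, 0], [0, 0, 0.012, 0, 0, 0, 0]], squeeze=60)

```text
time: 6.4
position: [0.4591, 0.1167, 0.1551]
tcp_rot: [0.602, 0.798, 0.0, 0.0]
wrist_force: [-3.8, -1.4, 6.9]
opening: -0.001
gripper_force: 3.8
```

Request:
send_rows(deltas=[[0, 0, 0.006, 0, 0, 0, 0], [0, 0, 0.012, 0, 0, 0, 0], [0, 0, 0.012, 0, 0, 0, 0]])

```text
time: 6.7
position: [0.4591, 0.1167, 0.1542]
tcp_rot: [0.602, 0.798, 0.0, 0.0]
wrist_force: [-3.7, -1.1, 8.0]
opening: -0.0
gripper_force: 4.1
```

```bash
python3 - <<'E'
from h import *
st()
for c in ["side","scene"]:
    p=arm.grab_frame(c)
    for d in arm.tip_of(p,"handle_bar")[:1]: print(d["conf"],W(p,d["point"]))
E
```

```text
t 6.7 pos [0.4591 0.1167 0.1542] F [-3.73 -1.05  7.97] M [-0.202  0.872  0.025] op -0.0003401202761881987 gf 4.054790751524706
q [ 0.249 -0.111 -0.184  1.497 -0.     1.541] R [[-0.275, 0.961, 0.0], [0.961, 0.275, 0.0], [-0.0, 0.0, -1.0]]
0.45 [0.47814475 0.04842646 0.13091363]
0.66 [0.47811237 0.04924435 0.13245509]
```

Request:
send_rows(deltas=[[0, 0, 0.006, 0, 0, 0, 0], [0, 0, 0.012, 0, 0, 0, 0], [0, 0, 0.012, 0, 0, 0, 0]])

```text
time: 7.2
position: [0.4592, 0.1167, 0.1529]
tcp_rot: [0.602, 0.798, 0.0, 0.0]
wrist_force: [-3.0, 0.2, 5.4]
opening: -0.004
gripper_force: 2.7
```

```bash
python3 - <<'E'
from h import *
st()
for c in ["side","scene"]:
    p=arm.grab_frame(c)
    for d in arm.tip_of(p,"handle_bar")[:1]: print(d["conf"],W(p,d["point"]))
E
```

```text
t 7.2 pos [0.4592 0.1167 0.1529] F [-3.03  0.17  5.37] M [-0.2    0.629 -0.032] op -0.0043561743528738 gf 2.739975987687887
q [ 0.249 -0.111 -0.186  1.495  0.     1.541] R [[-0.275, 0.961, 0.0], [0.961, 0.275, 0.0], [0.0, 0.0, -1.0]]
0.54 [0.47997572 0.04793807 0.16010042]
0.82 [0.4792454  0.04989351 0.16263165]
```

The handle has popped out. I'll lift and move over it, with the fingers open.

Request:
send_rows(deltas=[[0, 0, -0.1, 0, 0, 0, 0], [0, 0, -0.5, 0, 0, 0, 0], [0, 0, -1, 0, 0, 0, 0], [-0.4, 0, -1, 0, 0, 0, 50], [-0.9, 0, -1, 0, 0, 0, 50], [-0.9, 0, -1, 0, 0, 0, 50], [-0.9, 0, -1, 0, 0, 0, 50], [-0.9, 0, -1, 0, 0, 0, 50]])

```text
time: 8.2
position: [0.479, 0.0479, 0.2325]
tcp_rot: [0.602, 0.798, -0.0, -0.0]
wrist_force: [-1.2, 1.0, -0.3]
opening: 0.586
gripper_force: 0.0
```

```bash
python3 - <<'E'
from h import *
st()
for c in ["side","scene","wrist"]:
    p=arm.grab_frame(c)
    for l in ["handle_bar","button_top"]:
        for d in arm.tip_of(p,l)[:1]: print(c,l,d["conf"],W(p,d["point"]))
save(p,"w5.png"); print(ray(p,(280,210),.17),ray(p,(280,300),.17))
E
```

```text
t 8.2 pos [0.479  0.0479 0.2325] F [-1.16  0.98 -0.25] M [-0.011  0.045  0.03 ] op 0.5858444814061858 gf 0.0
q [ 0.1   -0.079 -0.004  1.646  0.     1.392] R [[-0.275, 0.961, -0.0], [0.961, 0.275, 0.0], [0.0, -0.0, -1.0]]
side handle_bar 0.71 [0.479354  0.0495129 0.1621845]
side button_top 0.58 [0.46082249 0.12054749 0.15366329]
scene handle_bar 0.55 [0.47741399 0.04954451 0.16078392]
scene button_top 0.64 [0.46007917 0.11902003 0.15225477]
wrist handle_bar 0.69 [0.48122812 0.04509814 0.15971701]
[0.47533703 0.05826713 0.17      ] [0.49064807 0.00490673 0.17      ]
```

View pics/w5.png

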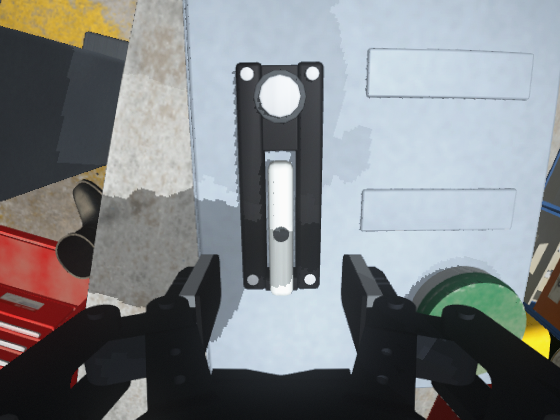

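The wrist view shows the handle clear between the fingers. Its axis dot is at (281, 234), the bar runs from row 161 to 295 and is aligned with the tool, and the button is back up at (280, 96). I'll descend and grip gently.

Request:
send_rows(deltas=[[-0.025, 0, 0.3, 0, 0, 0, 50], [-0.025, 0, 0.6, 0, 0, 0, 50], [-0.025, 0, 0.8, 0, 0, 0, 50], [-0.025, 0, 0.9, 0, 0, 0, 50], [-0.025, 0, 0.93, 0, 0, 0, 50], [-0.025, 0, 0.93, 0, 0, 0, 50]], squeeze=20)

```text
time: 9.25
position: [0.4798, 0.0456, 0.1584]
tcp_rot: [0.602, 0.798, 0.0, 0.0]
wrist_force: [0.3, 0.3, -0.0]
opening: 0.584
gripper_force: 0.0
```

Request:
send_rows(deltas=[[0, 0, 0, 0, 0, 0, 30], [0, 0, 0, 0, 0, 0, 20], [0, 0, 0, 0, 0, 0, 8], [0, 0, 0, 0, 0, 0, 8], [0, 0, 0, 0, 0, 0, 8], [0, 0, 0, 0, 0, 0, 8]], squeeze=20)

```text
time: 9.85
position: [0.4797, 0.0456, 0.1583]
tcp_rot: [0.602, 0.798, 0.0, 0.0]
wrist_force: [-1.7, -0.3, 3.4]
opening: 0.16
gripper_force: 26.8
```

```bash
python3 -c "
from h import *
st()"
```

```text
t 9.85 pos [0.4797 0.0456 0.1583] F [-1.67 -0.32  3.35] M [-0.076  0.323  0.074] op 0.16032640817202376 gf 26.78375780582428
q [ 0.095 -0.091 -0.158  1.503 -0.     1.387] R [[-0.275, 0.961, 0.0], [0.961, 0.275, -0.0], [-0.0, 0.0, -1.0]]
```

Request:
send_rows(deltas=[[0, 0, 0, 0, 0, 0.02, 8], [0, 0, 0, 0, 0, 0.05, 8], [0, 0, 0, 0, 0, 0.08, 8], [0, 0, 0, 0, 0, 0.11, 8], [0, 0, 0, 0, 0, 0.14, 8], [0, 0, 0, 0, 0, 0.16, 8], [0, 0, 0, 0, 0, 0.16, 8]])

```text
time: 10.55
position: [0.4795, 0.0455, 0.1581]
tcp_rot: [0.698, 0.716, -0.0, -0.0]
wrist_force: [-2.8, -0.9, 4.0]
opening: 0.161
gripper_force: 26.7
```

```bash
python3 -c "
from h import *
st()"
```

```text
t 10.55 pos [0.4795 0.0455 0.1581] F [-2.75 -0.87  3.97] M [-0.195  0.516 -0.031] op 0.16056202608709128 gf 26.73483654856682
q [ 0.095 -0.091 -0.159  1.504 -0.     1.639] R [[-0.027, 1.0, -0.0], [1.0, 0.027, -0.0], [-0.0, -0.0, -1.0]]
```

Request:
send_rows(deltas=[[0, 0, 0, 0, 0, 0.03, 8], [0, 0, 0, 0, 0, 0.06, 8], [0, 0, 0, 0, 0, 0.09, 8], [0, 0, 0, 0, 0, 0.12, 8], [0, 0, 0, 0, 0, 0.15, 8], [0, 0, 0, 0, 0, 0.18, 8], [0, 0, 0, 0, 0, 0.21, 8], [0, 0, 0, 0, 0, 0.24, 8], [0, 0, 0, 0, 0, 0.27, 8], [0, 0, 0, 0, 0, 0.3, 8], [0, 0, 0, 0, 0, 0.32, 8], [0, 0, 0, 0, 0, 0.32, 8]])

```text
time: 11.75
position: [0.4792, 0.0456, 0.1579]
tcp_rot: [0.854, 0.521, -0.001, -0.0]
wrist_force: [-5.9, -0.8, 3.9]
opening: 0.159
gripper_force: 26.7
```

```bash
python3 -c "
from h import *
st()
p=arm.grab_frame('wrist'); save(p,'w6.png')"
```

```text
t 11.75 pos [0.4792 0.0456 0.1579] F [-5.91 -0.79  3.92] M [-0.186  1.06  -0.042] op 0.1591759795248713 gf 26.738141477108
q [ 0.095 -0.091 -0.159  1.504  0.     2.141] R [[0.457, 0.889, -0.001], [0.889, -0.457, -0.0], [-0.001, -0.001, -1.0]]
```

View pics/w6.png

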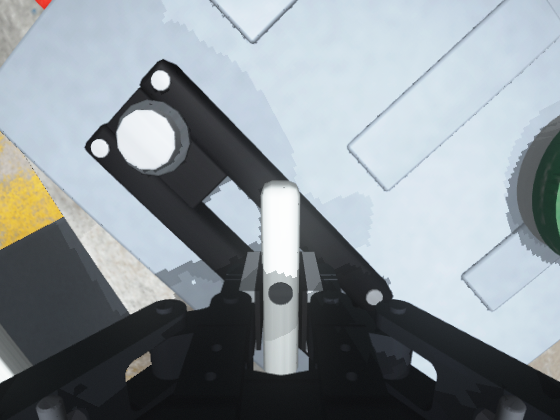

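Request:
send_rows(deltas=[[-0.002, -0.005, 0, 0, 0, 0.015, 8], [-0.002, -0.005, 0, 0, 0, 0.03, 8], [-0.002, -0.005, 0, 0, 0, 0.045, 8], [-0.002, -0.005, 0, 0, 0, 0.055, 8], [-0.002, -0.005, 0, 0, 0, 0.055, 8]])

```text
time: 12.3
position: [0.4791, 0.0456, 0.1579]
tcp_rot: [0.876, 0.483, -0.0, -0.0]
wrist_force: [-5.2, -0.3, 3.6]
opening: 0.156
gripper_force: 26.8
```

```bash
cat > s.py <<'E'
from h import *
s=arm.observe(); M=R.from_quat(s["tcp_rot"]).as_matrix()
print(s["time"],np.round(s["position"],4),"F",np.round(s["wrist_force"],1),"M",np.round(s["moment"],3),"gf",round(s["gripper_force"],1),"op",round(s["opening"],4),"turn",round(np.radians(15.97)-np.arctan2(M[1,1],M[0,1]),4),"eff6",np.round(s["effort"][5],3))
E
python3 s.py
```

```text
12.3 [0.4791 0.0456 0.1579] F [-5.2 -0.3  3.6] M [-0.203  1.075 -0.045] gf 26.8 op 0.1562 turn 0.8414 eff6 0.272
```

Request:
send_rows(deltas=[[0, 0, 0, 0, 0, 0.012, 8], [0, 0, 0, 0, 0, 0.024, 8], [0, 0, 0, 0, 0, 0.024, 8]])

```text
time: 12.6
position: [0.479, 0.0456, 0.1579]
tcp_rot: [0.885, 0.466, -0.0, -0.0]
wrist_force: [-5.3, -1.1, 3.5]
opening: 0.159
gripper_force: 26.8
```

```bash
python3 s.py
```

```text
12.6 [0.479  0.0456 0.1579] F [-5.3 -1.1  3.5] M [-0.125  1.091  0.103] gf 26.8 op 0.1587 turn 0.879 eff6 0.277
```

Request:
send_rows(deltas=[[0, 0, 0, 0, 0, 0.012, 8], [0, 0, 0, 0, 0, 0.024, 8], [0, 0, 0, 0, 0, 0.024, 8]])

```text
time: 12.9
position: [0.479, 0.0456, 0.1579]
tcp_rot: [0.893, 0.45, -0.0, -0.0]
wrist_force: [-6.5, -0.4, 3.9]
opening: 0.158
gripper_force: 26.8
```

```bash
python3 s.py
```

```text
12.9 [0.479  0.0456 0.1579] F [-6.5 -0.4  3.9] M [-0.15   1.141  0.002] gf 26.8 op 0.1582 turn 0.9168 eff6 0.278
```

Request:
send_rows(deltas=[[0, 0, 0, 0, 0, 0.012, 8], [0, 0, 0, 0, 0, 0.024, 8], [0, 0, 0, 0, 0, 0.024, 8]])

```text
time: 13.2
position: [0.479, 0.0457, 0.1579]
tcp_rot: [0.902, 0.433, -0.0, -0.0]
wrist_force: [-6.2, -1.1, 4.2]
opening: 0.155
gripper_force: 26.8
```

```bash
python3 s.py
```

```text
13.2 [0.479  0.0457 0.1579] F [-6.2 -1.1  4.2] M [-0.094  1.135  0.012] gf 26.8 op 0.1554 turn 0.9544 eff6 0.277
```

Request:
send_rows(deltas=[[0, 0, 0, 0, 0, 0.012, 8], [0, 0, 0, 0, 0, 0.024, 8], [0, 0, 0, 0, 0, 0.024, 8]])

```text
time: 13.5
position: [0.479, 0.0457, 0.1579]
tcp_rot: [0.91, 0.416, -0.0, -0.0]
wrist_force: [-5.4, 0.2, 3.5]
opening: 0.153
gripper_force: 26.8
```

```bash
python3 s.py
```

```text
13.5 [0.479  0.0457 0.1579] F [-5.4  0.2  3.5] M [-0.146  1.158 -0.015] gf 26.8 op 0.1528 turn 0.9921 eff6 0.276
```

Request:
send_rows(deltas=[[0, 0, 0, 0, 0, 0.012, 8], [0, 0, 0, 0, 0, 0.024, 8], [0, 0, 0, 0, 0, 0.024, 8]])

```text
time: 13.8
position: [0.4789, 0.0457, 0.1579]
tcp_rot: [0.917, 0.398, -0.0, -0.0]
wrist_force: [-6.8, 0.3, 4.2]
opening: 0.157
gripper_force: 26.8
```

```bash
python3 s.py
```

```text
13.8 [0.4789 0.0457 0.1579] F [-6.8  0.3  4.2] M [-0.114  1.213  0.012] gf 26.8 op 0.1574 turn 1.0298 eff6 0.275
```

Request:
send_rows(deltas=[[0, 0, 0, 0, 0, 0.012, 8], [0, 0, 0, 0, 0, 0.024, 8], [0, 0, 0, 0, 0, 0.024, 8]])

```text
time: 14.1
position: [0.4789, 0.0457, 0.1579]
tcp_rot: [0.925, 0.381, -0.0, -0.0]
wrist_force: [-6.6, 0.6, 3.9]
opening: 0.159
gripper_force: 26.8
```

```bash
python3 s.py
```

```text
14.1 [0.4789 0.0457 0.1579] F [-6.6  0.6  3.9] M [-0.087  1.186  0.041] gf 26.8 op 0.1595 turn 1.0675 eff6 0.273
```

Request:
send_rows(deltas=[[0, 0, 0, 0, 0, 0.012, 8], [0, 0, 0, 0, 0, 0.024, 8], [0, 0, 0, 0, 0, 0.024, 8]])

```text
time: 14.4
position: [0.4789, 0.0457, 0.1579]
tcp_rot: [0.932, 0.364, -0.0, -0.0]
wrist_force: [-6.3, 0.6, 3.0]
opening: 0.154
gripper_force: 26.8
```

```bash
python3 s.py
```

```text
14.4 [0.4789 0.0457 0.1579] F [-6.3  0.6  3. ] M [0.011 1.176 0.008] gf 26.8 op 0.1542 turn 1.1052 eff6 0.272
```

Request:
send_rows(deltas=[[0, 0, 0, 0, 0, 0.012, 8], [0, 0, 0, 0, 0, 0.024, 8], [0, 0, 0, 0, 0, 0.024, 8]])

```text
time: 14.7
position: [0.4789, 0.0457, 0.1578]
tcp_rot: [0.938, 0.346, -0.0, -0.0]
wrist_force: [-6.0, 1.3, 4.2]
opening: 0.153
gripper_force: 26.8
```

```bash
python3 s.py
```

```text
14.7 [0.4789 0.0457 0.1578] F [-6.   1.3  4.2] M [-0.025  1.231  0.005] gf 26.8 op 0.1529 turn 1.1429 eff6 0.275
```

Request:
send_rows(deltas=[[0, 0, 0, 0, 0, 0.012, 8], [0, 0, 0, 0, 0, 0.024, 8], [0, 0, 0, 0, 0, 0.024, 8]])

```text
time: 15.0
position: [0.479, 0.0458, 0.1579]
tcp_rot: [0.945, 0.328, -0.0, -0.0]
wrist_force: [-5.8, 0.6, 3.4]
opening: 0.158
gripper_force: 26.8
```

```bash
python3 s.py
```

```text
15.0 [0.479  0.0458 0.1579] F [-5.8  0.6  3.4] M [ 0.058  1.265 -0.025] gf 26.8 op 0.1583 turn 1.1806 eff6 0.204
```

Request:
send_rows(deltas=[[0, 0, 0, 0, 0, 0.01, 8], [0, 0, 0, 0, 0, 0.018, 8], [0, 0, 0, 0, 0, 0.018, 8]])

```text
time: 15.3
position: [0.4792, 0.0459, 0.158]
tcp_rot: [0.949, 0.315, -0.0, -0.0]
wrist_force: [-4.1, 1.4, 4.3]
opening: 0.161
gripper_force: 26.8
```

```bash
python3 s.py
```

```text
15.3 [0.4792 0.0459 0.158 ] F [-4.1  1.4  4.3] M [0.378 1.153 0.081] gf 26.8 op 0.1614 turn 1.2085 eff6 0.22
```

Request:
send_rows(deltas=[[0, 0, 0, 0, 0, 0.01, 8], [0, 0, 0, 0, 0, 0.018, 8], [0, 0, 0, 0, 0, 0.018, 8]])

```text
time: 15.6
position: [0.4792, 0.0459, 0.158]
tcp_rot: [0.953, 0.302, 0.0, -0.0]
wrist_force: [-5.2, 2.9, 3.9]
opening: 0.158
gripper_force: 26.8
```

```bash
python3 s.py
```

```text
15.6 [0.4792 0.0459 0.158 ] F [-5.2  2.9  3.9] M [0.337 1.136 0.018] gf 26.8 op 0.158 turn 1.2365 eff6 0.189
```

Request:
send_rows(deltas=[[0, 0, 0, 0, 0, 0.01, 8], [0, 0, 0, 0, 0, 0.018, 8], [0, 0, 0, 0, 0, 0.018, 8]])

```text
time: 15.9
position: [0.4792, 0.0459, 0.158]
tcp_rot: [0.958, 0.288, 0.0, -0.0]
wrist_force: [-4.3, 2.7, 4.5]
opening: 0.158
gripper_force: 26.8
```

```bash
python3 s.py
```

```text
15.9 [0.4792 0.0459 0.158 ] F [-4.3  2.7  4.5] M [ 0.459  1.13  -0.009] gf 26.8 op 0.1583 turn 1.2648 eff6 0.181
```

Request:
send_rows(deltas=[[0, 0, 0, 0, 0, 0.01, 8], [0, 0, 0, 0, 0, 0.018, 8], [0, 0, 0, 0, 0, 0.018, 8]])

```text
time: 16.2
position: [0.4792, 0.0459, 0.158]
tcp_rot: [0.962, 0.275, 0.0, -0.0]
wrist_force: [-5.5, 1.5, 4.2]
opening: 0.159
gripper_force: 26.8
```

```bash
python3 s.py; python3 -c "
from h import *
p=arm.grab_frame('wrist'); save(p,'w7.png')"
```

```text
16.2 [0.4792 0.0459 0.158 ] F [-5.5  1.5  4.2] M [ 0.39   1.148 -0.01 ] gf 26.8 op 0.1591 turn 1.2931 eff6 0.181
```

View pics/w7.png

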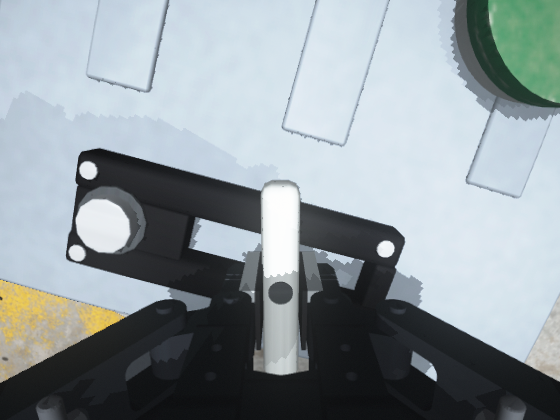

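The handle still follows the tool, vertical at column 280. The latch seems to have cleared at about 1.18 rad, so the stop should be close.

Request:
send_rows(deltas=[[0, 0, 0, 0, 0, 0.006, 8], [0, 0, 0, 0, 0, 0.01, 8], [0, 0, 0, 0, 0, 0.01, 8]])

```text
time: 16.55
position: [0.4792, 0.0459, 0.158]
tcp_rot: [0.964, 0.267, 0.0, -0.0]
wrist_force: [-4.6, 2.3, 3.6]
opening: 0.161
gripper_force: 26.8
```

```bash
python3 s.py
```

```text
16.55 [0.4792 0.0459 0.158 ] F [-4.6  2.3  3.6] M [0.359 1.218 0.049] gf 26.8 op 0.1612 turn 1.3086 eff6 0.127
```

Request:
send_rows(deltas=[[0, 0, 0, 0, 0, 0.005, 8], [0, 0, 0, 0, 0, 0.01, 8], [0, 0, 0, 0, 0, 0.01, 8]])

```text
time: 16.85
position: [0.4793, 0.046, 0.158]
tcp_rot: [0.966, 0.26, 0.0, -0.0]
wrist_force: [-5.0, 2.9, 3.8]
opening: 0.157
gripper_force: 27.0
```

```bash
python3 s.py
```

```text
16.85 [0.4793 0.046  0.158 ] F [-5.   2.9  3.8] M [0.445 1.121 0.25 ] gf 27.0 op 0.1573 turn 1.324 eff6 0.371
```

Request:
send_rows(deltas=[[0, 0, 0, 0, 0, 0.002, 8], [0, 0, 0, 0, 0, 0.002, 8]])

```text
time: 17.05
position: [0.4793, 0.046, 0.158]
tcp_rot: [0.966, 0.258, 0.0, -0.0]
wrist_force: [-4.8, 2.6, 4.4]
opening: 0.158
gripper_force: 27.2
```

```bash
python3 s.py
```

```text
17.05 [0.4793 0.046  0.158 ] F [-4.8  2.6  4.4] M [0.387 1.052 0.283] gf 27.2 op 0.1584 turn 1.3269 eff6 0.358
```

The stop is felt at about 1.32 rad, with a torque of about 0.3 N m. I'll ease off the twist and follow the lid's rise with a light hold, then release.

Request:
send_rows(deltas=[[0, 0, 0, 0, 0, -0.006, 8], [0.006, 0.001, -0.033, 0.002, -0.009, -0.006, 8], [0.011, 0.003, -0.066, 0.004, -0.018, -0.006, 8], [0.017, 0.004, -0.1, 0.006, -0.027, -0.006, 8], [0.023, 0.005, -0.133, 0.009, -0.036, -0.006, 8], [0.028, 0.007, -0.166, 0.011, -0.045, -0.006, 8], [0.034, 0.008, -0.2, 0.013, -0.054, -0.006, 8], [0.034, 0.008, -0.2, 0.013, -0.054, -0.006, 8]])

```text
time: 17.85
position: [0.4833, 0.0471, 0.1743]
tcp_rot: [0.964, 0.263, -0.043, 0.001]
wrist_force: [1.9, 6.7, 2.3]
opening: 0.156
gripper_force: 26.6
```

```bash
python3 s.py; python3 -c "
from h import *
a=arm.grab_frame('side')['pixels'][150:300,200:350,::-1]
b=arm.grab_frame('scene')['pixels'][170:320,190:360,::-1]
cv2.imwrite('pics/c8.png',cv2.resize(np.hstack([a,b]),None,fx=2.5,fy=2.5,interpolation=2))"
```

```text
17.85 [0.4833 0.0471 0.1743] F [1.9 6.7 2.3] M [ 1.259 -0.518 -0.06 ] gf 26.6 op 0.1557 turn 1.3186 eff6 0.084
```

View pics/c8.png

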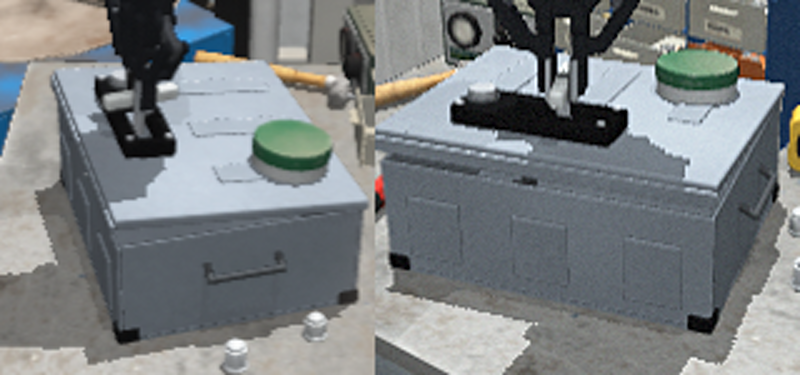

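The picture shows the lid open at the front edge, with a dark gap at about (450, 165), and the tin undisturbed. I'll release and lift straight off.

Request:
send_rows(deltas=[[0, 0, 0, 0, 0, 0, 22], [0, 0, -0.01, 0, 0, 0, 30], [0, 0, -0.03, 0, 0, 0, 40], [0, 0, -0.05, 0, 0, 0, 50], [0, 0, -0.1, 0, 0, 0, 50], [0, 0, -0.2, 0, 0, 0, 50], [0, 0, -0.4, 0, 0, 0, 50], [0, 0, -0.7, 0, 0, 0, 50], [0, 0, -1, 0, 0, 0, 50], [0, 0, -1, 0, 0, 0, 50]])

```text
time: 18.95
position: [0.4896, 0.0485, 0.2573]
tcp_rot: [0.964, 0.262, -0.041, 0.001]
wrist_force: [0.3, 0.6, 1.0]
opening: 0.585
gripper_force: 0.0
```

Request:
send_rows(deltas=[[0, 0, -0.3, 0, 0, 0, 50], [0, 0, -0.6, 0, 0, 0, 50], [0, 0, -0.6, 0, 0, 0, 50], [0, 0, -0.6, 0, 0, 0, 50], [0, 0, -0.6, 0, 0, 0, 50], [0, 0, -0.6, 0, 0, 0, 50]])

```text
time: 19.55
position: [0.4923, 0.0496, 0.3006]
tcp_rot: [0.964, 0.262, -0.044, 0.001]
wrist_force: [-0.2, 1.2, -0.6]
opening: 0.581
gripper_force: 0.0
```

```bash
python3 s.py; python3 -c "
from h import *
P=[arm.grab_frame(c) for c in ('side','scene')]
for p in P:
    for l in ['handle_bar','tin']:
        for d in arm.tip_of(p,l)[:1]: print(l,d['conf'],W(p,d['point']))
a=P[0]['pixels'][150:300,200:350,::-1]
b=P[1]['pixels'][170:320,190:360,::-1]
cv2.imwrite('pics/c9.png',cv2.resize(np.hstack([a,b]),None,fx=2.5,fy=2.5,interpolation=2))"
```

```text
19.55 [0.4923 0.0496 0.3006] F [-0.2  1.2 -0.6] M [ 0.033 -0.126 -0.024] gf 0.0 op 0.5811 turn 1.319 eff6 -0.0
handle_bar 0.73 [0.48616059 0.04950279 0.18313755]
handle_bar 0.45 [0.4837033  0.04858513 0.17852804]
tin 0.75 [0.63068722 0.00691079 0.12559113]
```

View pics/c9.png

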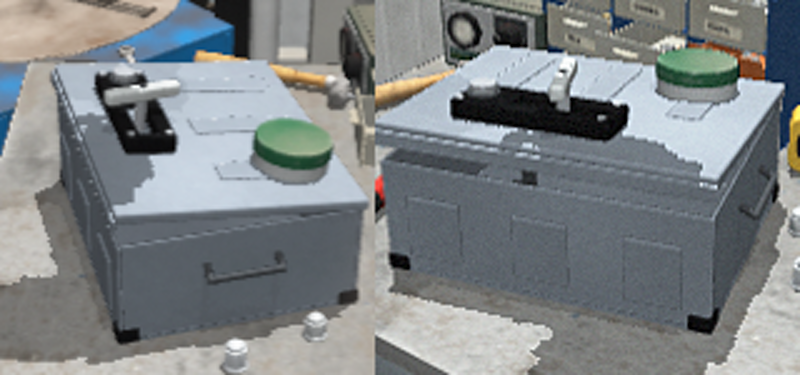

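The handle is turned at (143, 93) in the left half, the lid stands ajar, the tin and nuts are in place, and the gripper is clear. I'll hand in.

```bash
python3 -c "
from plant import arm
print(arm.job_done())"
```

```text
the job is handed in; nothing more can be done
None
```

The chest is unlatched and handed in: I pressed the button at about 8 N, turned the handle to its stop at about 1.32 rad with roughly 0.3 N m, and left the lid ajar with the tin and nuts where they were; the driver was not in the final crops, but the arm never went near it.

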